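Clip the strainer into the bench suction port

TASK

Open the suction inlet on the bench: pull the spring plunger knob up, slide the steel cover fully open and let the plunger drop into its second hole, so that the cover is locked open. Then pinch the two sprung tabs of the round strainer cap together, set the cap level into the open port until its flange lies flat on the plate, and let go so that the tabs spring out under the rim. Leave the hammer, glue bottle, screwdriver and jar where they are.

Things in the scene. Friction and masses are not known exactly. Their poses are not given: they have to be found in the camera images.
- inlet_box: Fixed plywood box with a flat aluminium top plate, 130 (its x) x 222 (its y) x 95 mm high, turned by its yaw. Origin: centre of its underside. Two low guide rails, 6.5 mm high and 9 mm wide, run along its y on the top plate, centred 51.5 mm either side of its x centre. A grey hose stub sticks out 45 mm at its +x side.
- port (a point): Centre of the round port (bore 65 mm) at the upper face of the 8 mm thick top plate, 95 mm above the bench; axes as inlet_box. The port lies 55 mm from the box's centre towards the box's -y. The space under the plate is hollow. At the start the steel cover hides the port.
- cover (a joint): Slide of the steel cover plate (92 x 108 mm, its top 4.5 mm above the top plate). 0 = closed over the port, 0.096 = fully open at its end stop; it slides towards the box's own +y with about 3 N of friction and stays where left. The plunger pin can drop into its second hole in the last 2 mm before the end stop. Locked closed at the start.
- knob (a point): Centre of the top face of the plunger knob: upright black cylinder, 26 mm diameter, 28 mm tall, its top 46.5 mm above the top plate while down, its lower end 18.5 mm above the plate over a 22 mm diameter sleeve on the cover. It rides with the cover: closed, it is 50 mm from the port's centre towards the box's +y.
- plunger (a joint): Lift of the spring plunger in m: 0 = down, pin in a hole (cover locked), 0.014 = its upper stop. The pin clears its hole at 0.008; hold the knob at 0.010 to 0.013 while sliding. The spring pulls down with 3 N at 0, 6.5 N at the top. Let go between the holes it rides on the plate at 0.008; let go over a hole it drops to 0.
- cap: Loose round strainer cap, 0.08 to 0.17 kg, standing on the bench; origin at the centre of its underside. From the bottom: a plug, 59 mm diameter, 17 mm high, tapered over the lowest 4 mm; a flange, 80 mm diameter, 17 to 22 mm up; two upright finger tabs. Seated, the flange lies on the top plate: the origin is 17 mm below point port and the lugs are out under the plate. Any yaw fits.
- tabs (a point): Point on the cap's axis midway between its two finger tabs, 40 mm above the cap's underside; axes as the cap. Each tab is upright, 6 mm thick, 24 mm wide (along the cap's y), from 23 to 56 mm above the underside (1 to 34 mm above the flange). They face each other along the cap's x axis: outer faces 50 mm apart when free, 33 mm when fully pinched.
- tab_a (a joint): Inward travel of the +x tab in m: 0 = sprung out, 0.0085 = pinched to its stop. Spring 3 N at 0, 7 N at the stop; a grip of 10 to 30 N pinches both tabs fully and carries the cap. Its latch lug, 14 mm wide, 2 to 7 mm above the cap's underside, reaches 37 mm from the cap's axis when free (too wide for the port) and 28.5 mm when pinched.
- tab_b (a joint): The same for the tab on the cap's -x side, with its own lug.
- hammer: Bystander: hammer lying beyond the work. Leave alone.
- glue: Bystander: white glue bottle, 60 mm diameter, 170 mm tall, standing. Leave alone.
- screwdriver: Bystander: screwdriver with a red handle, lying. Leave alone.
- jar: Bystander: jar with a lid, 66 mm diameter, 80 mm tall, standing. Leave alone.
Not all that is in view belongs to the job. What is shaped like the cap but brown or purple is not meant.

How it is judged:
By the outcome, as a careful person would: the job done as asked, in the order asked, and still so for the second after the job is handed in, with the robot touching nothing.
It also fails if it takes over 58 s, if anything falls off the work surface, if the arm or the gripper's body presses on something with over 40 N, if the wrist force passes 120 N, or if a joint passes its speed limit or range.

ROBOT

A 6-joint arm with a two-finger parallel gripper is mounted at the origin on the work surface. World frame = base frame: x ahead of the robot, y to its left, z up, the work surface at z = 0. Lengths are in m, angles in rad, forces in N, time in s.
With the tool pointing down it reaches from about 0.225 to 0.875 m from the base axis. Payload 3.4 kg.
Tool frame: the origin (TCP) lies at the very end of the fingers, on their centre line; the grasp point (between the pads) lies 19 mm behind it; z points along the fingers, y is the line along which they close (so a half turn about z gives the same grasp; the last joint's range is limited). The gripper opens to 85 mm and grips with 20 to 120 N. Pads are 22 mm wide; open, the fingers measure 114 mm over their backs; the gripper's body (76 mm by 85 mm) begins 54 mm behind the grasp point. The pads swing forward as they close: fully open they stand 13 mm farther back than shut.
Start: joints at [-1.282, 0.276, 1.505, -0, 1.361, -0.121], TCP at [0.229, -0.527, 0.231] pointing down, gripper open.
Joint ranges: [-2.89, 2.89], [-0.75, 2.08], [0.22, 2.7], [-1.18, 4.32], [0.11, 2.71], [-2.7, 2.7]. Speed limits (rad/s): [2.57, 2.57, 3.14, 3.14, 3.14, 3.14].

INTERFACE

Orientations are given as a unit quaternion [w, x, y, z].
In Python, from rig import get_state, optics, sign_off gives the robot as it stands.
- The arm moves only by the tool send_rows, never from a script. Its argument "increments" is a list of rows, each an object with "gripper": the gripper's target within -1 to 1 (shut at 1, half-way at 0, fully open at -1); "linear": the shift along the world's x, y, z in m, a list of three; "delta_rot": the turn, a rotation vector about the world's x, y, z in rad, a list of three. In form: [{"gripper": gripper, "linear": [dx, dy, dz], "delta_rot": [rx, ry, rz]}, ...]. A call has 1 to 8 rows; each row is the pose to reach, as a shift and turn from the pose commanded when the call began; what a row does not reach only later rows make up. A row lasts 1/10 s, in which the tool goes at most 50 mm and 8.59 degrees, less where a joint would pass 70% of its speed; a pose out of reach is approached as far as the arm can. A call with a gripper value outside its range is refused whole. The fingers move at their own pace and stop on an object; "newtons" is the grip in N (left out, the last holds). Time passes only in rows, so rows that repeat a pose let the fingers close. It gives the time, the measured TCP pose, the force, the opening and the grip force at its end, in the units of the state.
- get_state(): the state, without advancing time (a new reading comes with each control period).
- optics.get_image(name): name is "side" or "top"; returns a dict with "pixels" (384x512x3 uint8, blue, green, red), "K" (3x3 intrinsics, pixels), "rvec" (rotation vector, rad) and "tvec" (3), from world to camera coordinates, as OpenCV has them. Camera axes: x right, y down, z forward; pixel columns grow to the right and rows downward; lengths in m; the calibration is good to about 2 mm. A picture is of the moment at which its call begins. There is no depth.
- sign_off(): hands the job in; it is judged then, once.
The state is a dict: "clock": time; "qpos": joint angles; "qd": joint speeds; "effort": joint torques, N m; "position": TCP position; "ee_rot": TCP orientation; "contact_force": force on the tool from outside, world axes, zero at the start; "moment": the same for the moment, N m; "width": finger opening in m; "gripper_force": force on a finger pad.
Only numpy, scipy, OpenCV 4.12 (cv2) and the standard library are available. Lean on these libraries where they do the work, as an engineer would, in place of code of your own. Each camera call takes 0.05 s, during which the arm holds its last target. There are 200 camera calls.

## Working session

There is one attempt and no reset: what is moved stays moved. The work goes in short steps, Python scripts to look and compute and a tool call to move; the robot and the scene stay as the last step left them, time stands still between calls to the robot, and variables do not carry over. Pictures are saved under pics/ and viewed, at most 10 in all, crops included, and the job is handed in when it is done.

Besides the shell and the picture viewer there is one more tool, called as name([rows], argument=value, ...), one row to a line, values as JSON. send_rows: Moves the arm, as the interface text tells. Its arguments: {"type":"object","properties":{"increments":{"type":"array"},"newtons":{"type":"number"}},"required":["increments"]}

```bash
mkdir -p pics; cat > h.py <<'E'
import numpy as np,cv2,pickle
from rig import get_state,optics,sign_off
def grab(n,tag):
    d=optics.get_image(n); pickle.dump(d,open(f'pics/{tag}.pkl','wb')); cv2.imwrite(f'pics/{tag}.png',d['pixels']); return d
def load(tag): return pickle.load(open(f'pics/{tag}.pkl','rb'))
def ray(d,u,v,z):
    R=cv2.Rodrigues(np.array(d['rvec'],float))[0]; t=np.array(d['tvec'],float).ravel()
    c=-R.T@t; r=R.T@np.linalg.inv(d['K'])@np.array([u,v,1.]); return c+r*(z-c[2])/r[2]
def proj(d,P): return cv2.projectPoints(np.array(P,float).reshape(-1,1,3),np.array(d['rvec'],float),np.array(d['tvec'],float),np.array(d['K'],float),None)[0].reshape(-1,2)
E
python3 - <<'E'
from h import *
a=grab('top','t0');b=grab('side','s0')
for n in 't0','s0':
    d=load(n); cv2.imwrite(f'pics/{n}b.png',cv2.resize(d['pixels'],(800,600),interpolation=cv2.INTER_CUBIC))
    R=cv2.Rodrigues(np.array(d['rvec'],float))[0]; print(n,-R.T@np.array(d['tvec']).ravel(),R[2],d['K'][0][0])
print(get_state())
E
```

```text
t0 [ 0.45056823 -0.02180156  1.18284456] [ 0.0976857   0.00293366 -0.99521299] 373.2566544943722
s0 [ 0.5195224  -1.20390021  0.97231026] [ 0.02397769  0.80431996 -0.59371245] 466.3237437841488
{'clock': 0.1, 'qpos': array([-1.28194239e+00,  2.76529746e-01,  1.50598175e+00,  8.77747131e-07,
        1.36072013e+00, -1.20988913e-01]), 'qd': array([ 0.00068325,  0.0001138 , -0.00213058,  0.00028316, -0.00086155,
       -0.00045007]), 'effort': array([ 1.90413572e-03, -4.17700589e+01, -2.46407586e+01, -4.45454771e-05,
        5.80127889e-03, -1.05215932e-05]), 'position': array([ 0.22898523, -0.52693088,  0.23053724]), 'ee_rot': array([-8.16635685e-04,  9.79076667e-01,  2.03490069e-01, -6.82730239e-05]), 'contact_force': array([-0.64664371, -0.83273685,  0.47310349]), 'moment': array([-0.02671356, -0.00014985,  0.05635305]), 'gripper_force': 0.0, 'width': 0.08538508991183473}
```

View pics/t0b.png

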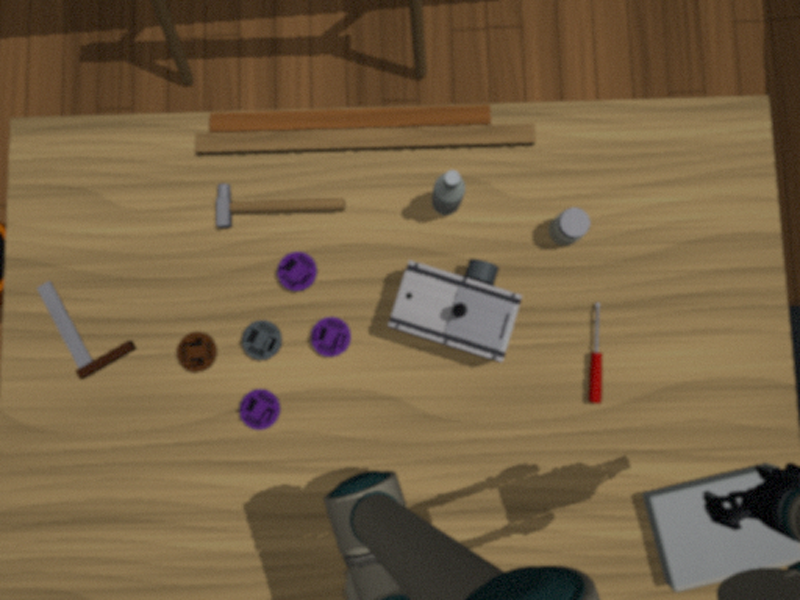

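View pics/s0b.png

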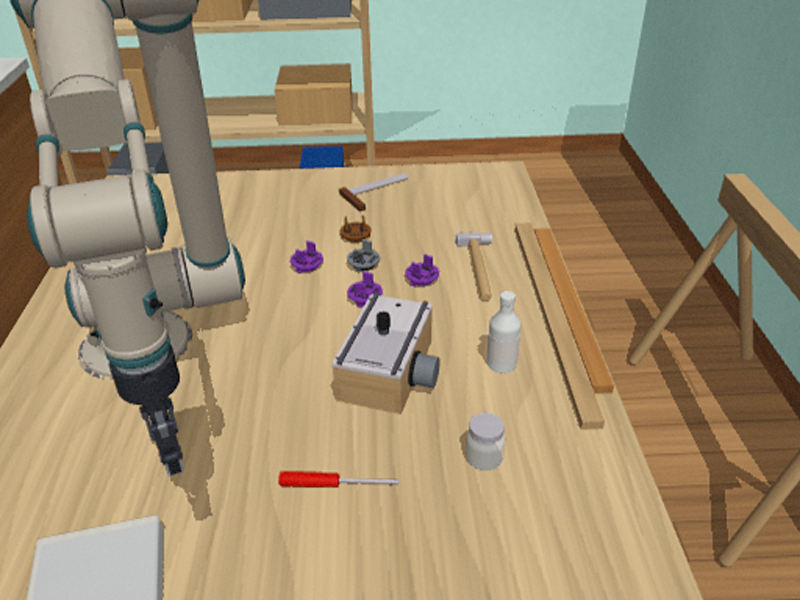

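Candidates for the cap in the top view (800-wide): grey (262,340), purple (297,272), (330,337) and (260,410), brown (197,352). Only the grey one is neither brown nor purple. I'll confirm it, and the box, in enlarged crops.

```bash
python3 - <<'E'
from h import *
p=load('t0')['pixels']
a=cv2.resize(p[160:240,235:345],None,fx=7,fy=7,interpolation=cv2.INTER_CUBIC)[:,:]
cv2.imwrite('pics/c1.png',a)
p2=load('s0')['pixels']
b=cv2.resize(p[197:237,147:187],(400,400),interpolation=cv2.INTER_CUBIC)
c=cv2.resize(p2[145:185,212:252],(400,400),interpolation=cv2.INTER_CUBIC)
cv2.imwrite('pics/c2.png',np.hstack([b,c]))
c=p2[180:270,205:290];cv2.imwrite('pics/c3.png',cv2.resize(c,None,fx=6.5,fy=6.5,interpolation=cv2.INTER_CUBIC))
E
```

```text
(no output)
```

View pics/c1.png

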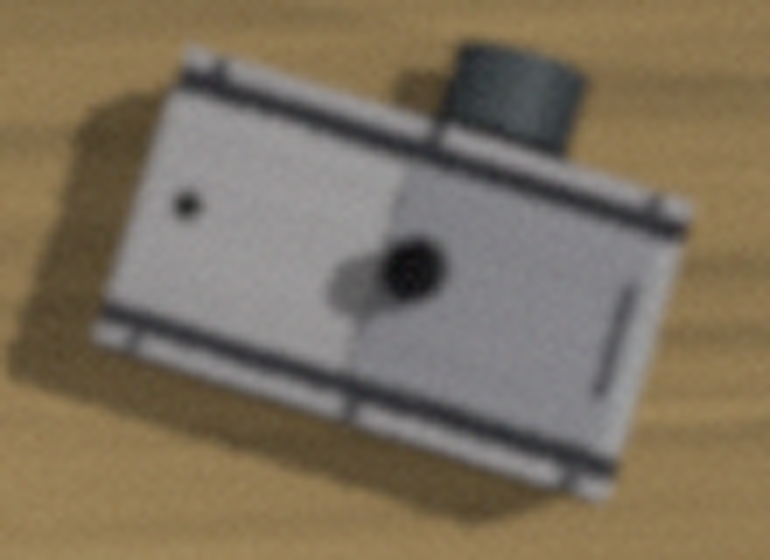

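View pics/c2.png

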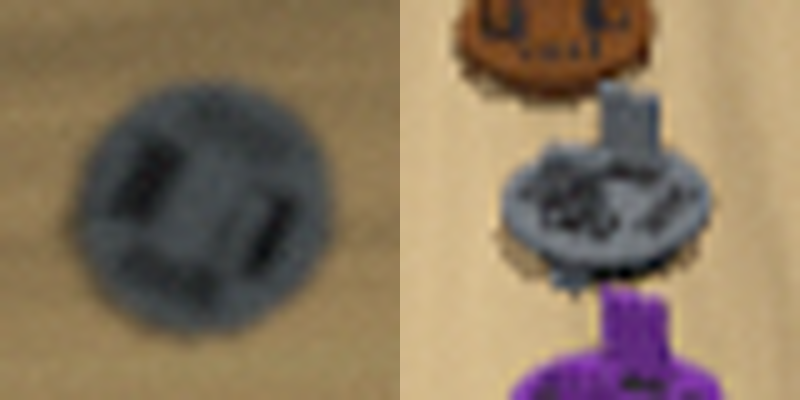

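View pics/c3.png

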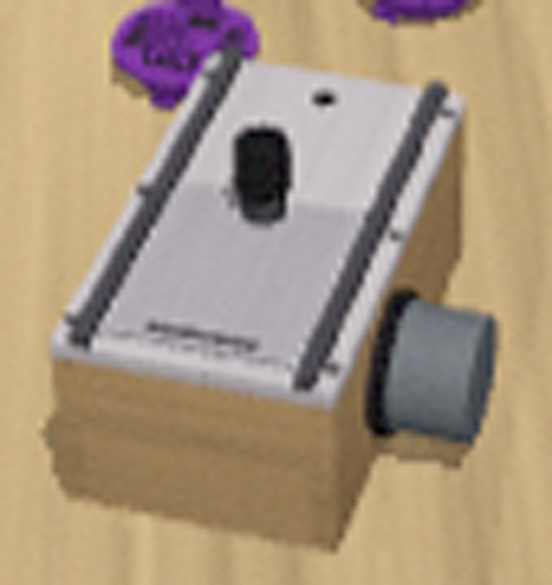

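The crops show the grey cap in the top view at (167.7,217.6), with its tab axis running upper-left to lower-right. The box's top-plate corners are clear. Next I'll compute the poses and overlay them for a check.

```bash
cat > m.py <<'E'
from h import *
from scipy.optimize import least_squares
T,S=load('t0'),load('s0')
cv=lambda p,f,o:(np.array(p,float)+.5)/f-.5+np.array(o)
ct=cv([(190,48),(692,205),(608,497),(97,340)],7,(235,160))
cs=cv([(235,58),(464,97),(330,408),(53,355)],6.5,(205,180))
# box local corners: TL=+x+y, TR=+x-y, BR=-x-y, BL=-x+y
loc=np.array([(65,111),(65,-111),(-65,-111),(-65,111)])/1e3
R2=lambda a:np.array([[np.cos(a),-np.sin(a)],[np.sin(a),np.cos(a)]])
W=lambda q,l,z:np.c_[np.array(l)@R2(q[2]).T+q[:2],np.full(len(l),z)]
# side order: far-left=-x+y, far-right=+x+y, near-right=+x-y, near-left=-x-y
ls=loc[[3,0,1,2]]
ft=lambda q:(proj(T,W(q,loc,.095))-ct).ravel()
fs=lambda q:(proj(S,W(q,ls,.095))-cs).ravel()
for n,f in(('top',ft),('side',fs),('both',lambda q:np.r_[ft(q),fs(q)])):
    r=least_squares(f,[.5,-.08,-.2]); print(n,r.x,np.sqrt(np.mean(r.fun**2)))
q=r.x
k=W(q,[(0,-.005)],.1415)[0];print('knob',k,'port',W(q,[(0,-.055)],.095)[0])
kt=cv([(412,268)],7,(235,160))[0];print('knob by top',ray(T,*kt,.1415), 'side',ray(S,*cv([(263,137)],6.5,(205,180))[0],.1415))
print('hole top',ray(T,*cv([(187,205)],7,(235,160))[0],.095),'exp',W(q,[(0,.091)],.095)[0])
# cap
c=cv([(205,207)],10,(147,197))[0]; print('cap top',ray(T,*c,.022),'side',ray(S,*cv([(206,197)],10,(212,145))[0],.022))
E
python3 m.py; python3 - <<'E'
from m import *
def draw(d,cap,o,n,f):
    im=cv2.resize(d['pixels'][o[1]:o[1]+n,o[0]:o[0]+n],(n*f,n*f),interpolation=cv2.INTER_CUBIC)
    def pl(P,col):
        u=((proj(d,P)-o+.5)*f-.5).round().astype(int); cv2.polylines(im,[u.reshape(-1,1,2)],True,col,1)
    t=np.linspace(0,6.28,40); pl(np.c_[cap[0]+.04*np.cos(t),cap[1]+.04*np.sin(t),t*0+.022],(0,255,0))
    for s,col in((1,(0,0,255)),(-1,(255,0,0))):
        for z in(.023,.056): pl(W(cap,[(s*.019,-.012),(s*.025,-.012),(s*.025,.012),(s*.019,.012)],z),col)
    return im
c=cv([(205,207)],10,(147,197))[0]; xy=ray(T,*c,.022)[:2]
ims=[]
for yaw in(-1.97,):
    cap=[*xy,yaw+np.pi]; ims+= [draw(T,cap,np.array([147,197]),40,10),draw(S,cap,np.array([212,145]),40,10)]
cv2.imwrite('pics/ov.png',np.hstack(ims))
E
```

```text
top [ 0.52549168 -0.11703152 -0.32962958] 0.3482048502835944
side [ 0.52665473 -0.12263038 -0.35751983] 1.2117624081730862
both [ 0.52599724 -0.11860787 -0.34165046] 1.1092564096042297
knob [ 0.52432203 -0.12331889  0.1415    ] port [ 0.50756989 -0.17042904  0.095     ]
knob by top [ 0.52345845 -0.11935256  0.1415    ] side [ 0.5232779  -0.12012205  0.1415    ]
hole top [ 0.55572374 -0.03065547  0.095     ] exp [ 0.55648612 -0.0328674   0.095     ]
cap top [0.48239826 0.26381547 0.022     ] side [0.48153194 0.26228509 0.022     ]
top [ 0.52549168 -0.11703152 -0.32962958] 0.3482048502835944
side [ 0.52665473 -0.12263038 -0.35751983] 1.2117624081730862
both [ 0.52599724 -0.11860787 -0.34165046] 1.1092564096042297
knob [ 0.52432203 -0.12331889  0.1415    ] port [ 0.50756989 -0.17042904  0.095     ]
knob by top [ 0.52345845 -0.11935256  0.1415    ] side [ 0.5232779  -0.12012205  0.1415    ]
hole top [ 0.55572374 -0.03065547  0.095     ] exp [ 0.55648612 -0.0328674   0.095     ]
cap top [0.48239826 0.26381547 0.022     ] side [0.48153194 0.26228509 0.022     ]
```

View pics/ov.png

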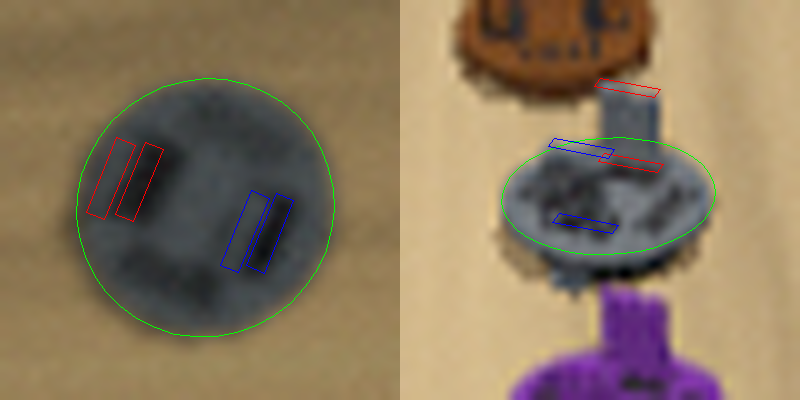

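The overlay fits both views: cap at (0.482, 0.263), tab line at 1.17 rad. For the box, top view, knob and hole agree: yaw about -0.335, knob about (0.5235, -0.120). Moving above the knob with the jaws closing along the box's y.

send_rows([
  {"gripper":-1,"linear":[0.02,0.03,0.0],"delta_rot":[0,0,-0.1]},
  {"gripper":-1,"linear":[0.05,0.068,0.0],"delta_rot":[0,0,-0.2]},
  {"gripper":-1,"linear":[0.078,0.108,0.0],"delta_rot":[0,0,-0.3]},
  {"gripper":-1,"linear":[0.106,0.147,0.0],"delta_rot":[0,0,-0.4]},
  {"gripper":-1,"linear":[0.134,0.186,0.0],"delta_rot":[0,0,-0.5]},
  {"gripper":-1,"linear":[0.162,0.225,0.0],"delta_rot":[0,0,-0.6]},
  {"gripper":-1,"linear":[0.19,0.264,-0.005],"delta_rot":[0,0,-0.7]},
  {"gripper":-1,"linear":[0.218,0.303,-0.01],"delta_rot":[0,0,-0.745]},
])

```text
clock: 0.9
position: [0.4478, -0.2227, 0.2212]
ee_rot: [0.0, 0.986, -0.168, 0.0]
contact_force: [1.0, -0.1, 0.2]
width: 0.0856
gripper_force: 0.0
```

send_rows([
  {"gripper":-1,"linear":[0.028,0.039,0],"delta_rot":[0,0,0]},
  {"gripper":-1,"linear":[0.056,0.078,-0.01],"delta_rot":[0,0,0]},
  {"gripper":-1,"linear":[0.0765,0.104,-0.03],"delta_rot":[0,0,0]},
  {"gripper":-1,"linear":[0.0765,0.104,-0.05],"delta_rot":[0,0,0]},
  {"gripper":-1,"linear":[0.0765,0.104,-0.05],"delta_rot":[0,0,0]},
  {"gripper":-1,"linear":[0.0765,0.104,-0.05],"delta_rot":[0,0,0]},
])

```text
clock: 1.5
position: [0.5232, -0.1205, 0.1711]
ee_rot: [0.0, 0.986, -0.167, -0.001]
contact_force: [-0.3, -0.3, 0.2]
width: 0.0854
gripper_force: 0.0
```

```bash
python3 - <<'E'
from h import *
a=grab('top','t1');b=grab('side','s1')
f=lambda d,P,h:(np.array(proj(d,[P])[0]).round().astype(int)-h)
o=[]
for d in(a,b):
    u=f(d,[.5235,-.12,.14],30); u=np.clip(u,0,None); o.append(cv2.resize(d['pixels'][u[1]:u[1]+60,u[0]:u[0]+60],(400,400),interpolation=cv2.INTER_CUBIC))
cv2.imwrite('pics/k1.png',np.hstack(o)); s=get_state(); print(s['position'],s['ee_rot'],s['qpos'],s['width'],s['clock'])
E
```

```text
[ 0.52389886 -0.12127406  0.17230912] [ 2.83325628e-04  9.85899123e-01 -1.67338715e-01  7.69912171e-04] [-3.56710658e-01  2.59997169e-01  1.68063401e+00 -2.87552646e-04
  1.19934273e+00  1.55044934e+00] 0.08552179778235512 1.6
```

View pics/k1.png

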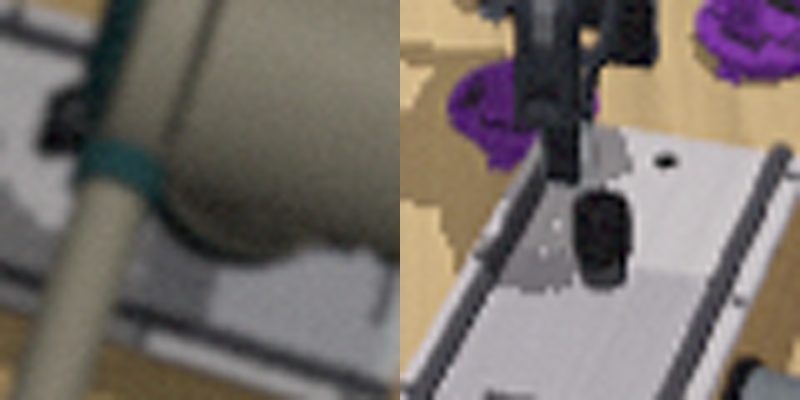

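Top view: the arm hides the work. Side view: near finger tip at crop (565,180), knob at (603,235). Checking that against the expected finger projection.

```bash
python3 - <<'E'
from h import *
b=load('s1'); u=np.clip(proj(b,[.5235,-.12,.14])[0].round().astype(int)-30,0,None)
U=np.array([.3288,.9444,0]);T=np.array([.5235,-.1206,.1715])
for n,P in(('near tip z+0',T-.045*U),('near tip z+13',T-.045*U+[0,0,.013]),('far',T+.045*U+[0,0,.013]),('knob',[.5235,-.12,.1415]),('tcp',T)):
    print(n,(proj(b,[P])[0]-u+.5)*400/60+[400,0])
E
```

```text
near tip z+0 [569.64263442 207.91285495]
near tip z+13 [568.52921973 183.38084179]
far [632.21487447  64.67426741]
knob [604.08800124 200.83663353]
tcp [602.09095851 146.74868094]
```

The near tip matches, so the pads do stand 13 mm back when open. Descend and grip.

send_rows([
  {"gripper":-1,"linear":[0,0,-0.03],"delta_rot":[0,0,0]},
  {"gripper":-1,"linear":[0,0,-0.06],"delta_rot":[0,0,0]},
  {"gripper":-1,"linear":[0,0,-0.0625],"delta_rot":[0,0,0]},
  {"gripper":-1,"linear":[0,0,-0.0625],"delta_rot":[0,0,0]},
  {"gripper":1,"linear":[0,0,-0.0625],"delta_rot":[0,0,0]},
  {"gripper":1,"linear":[0,0,-0.0625],"delta_rot":[0,0,0]},
  {"gripper":1,"linear":[0,0,-0.0625],"delta_rot":[0,0,0]},
  {"gripper":1,"linear":[0,0,-0.0625],"delta_rot":[0,0,0]},
], newtons=35)

```text
clock: 2.4
position: [0.524, -0.1205, 0.1096]
ee_rot: [0.0, 0.986, -0.167, 0.001]
contact_force: [0.2, 0.8, 0.0]
width: 0.0283
gripper_force: 0.0
```

send_rows([
  {"gripper":1,"linear":[0,0,0],"delta_rot":[0,0,0]},
  {"gripper":1,"linear":[0,0,0],"delta_rot":[0,0,0]},
  {"gripper":1,"linear":[0,0,0],"delta_rot":[0,0,0]},
  {"gripper":1,"linear":[0,0,0],"delta_rot":[0,0,0]},
])

```text
clock: 2.8
position: [0.524, -0.1207, 0.1097]
ee_rot: [0.0, 0.986, -0.167, 0.001]
contact_force: [-1.0, 0.7, 5.8]
width: 0.0253
gripper_force: 34.3
```

send_rows([
  {"gripper":1,"linear":[0,0,0.003],"delta_rot":[0,0,0]},
  {"gripper":1,"linear":[0,0,0.006],"delta_rot":[0,0,0]},
  {"gripper":1,"linear":[0,0,0.009],"delta_rot":[0,0,0]},
  {"gripper":1,"linear":[0,0,0.0115],"delta_rot":[0,0,0]},
  {"gripper":1,"linear":[0,0,0.0115],"delta_rot":[0,0,0]},
  {"gripper":1,"linear":[0,0,0.0115],"delta_rot":[0,0,0]},
])

```text
clock: 3.4
position: [0.5238, -0.1206, 0.1202]
ee_rot: [0.0, 0.986, -0.167, 0.0]
contact_force: [2.4, -2.1, -4.8]
width: 0.0248
gripper_force: 34.7
```

send_rows([
  {"gripper":1,"linear":[0.0015,0.0045,0.0005],"delta_rot":[0,0,0]},
  {"gripper":1,"linear":[0.0035,0.0095,0.0005],"delta_rot":[0,0,0]},
  {"gripper":1,"linear":[0.005,0.014,0.0005],"delta_rot":[0,0,0]},
  {"gripper":1,"linear":[0.0065,0.019,0.0005],"delta_rot":[0,0,0]},
  {"gripper":1,"linear":[0.0065,0.019,0.0005],"delta_rot":[0,0,0]},
])

```text
clock: 3.9
position: [0.5308, -0.1004, 0.1209]
ee_rot: [-0.0, 0.986, -0.167, 0.001]
contact_force: [4.0, -2.8, -6.2]
width: 0.0251
gripper_force: 34.7
```

send_rows([
  {"gripper":1,"linear":[0.0035,0.0085,0],"delta_rot":[0,0,0]},
  {"gripper":1,"linear":[0.007,0.0175,0],"delta_rot":[0,0,0]},
  {"gripper":1,"linear":[0.0105,0.027,0],"delta_rot":[0,0,0]},
  {"gripper":1,"linear":[0.014,0.0365,0],"delta_rot":[0,0,0]},
  {"gripper":1,"linear":[0.0175,0.046,0],"delta_rot":[0,0,0]},
  {"gripper":1,"linear":[0.021,0.0555,0],"delta_rot":[0,0,0]},
  {"gripper":1,"linear":[0.0235,0.063,0],"delta_rot":[0,0,0]},
  {"gripper":1,"linear":[0.0235,0.063,0],"delta_rot":[0,0,0]},
])

```text
clock: 4.7
position: [0.5534, -0.0361, 0.1206]
ee_rot: [-0.001, 0.986, -0.167, -0.001]
contact_force: [0.7, 2.4, -7.0]
width: 0.0251
gripper_force: 34.9
```

send_rows([
  {"gripper":1,"linear":[0.001,0.003,0],"delta_rot":[0,0,0]},
  {"gripper":1,"linear":[0.002,0.006,0],"delta_rot":[0,0,0]},
  {"gripper":1,"linear":[0.003,0.0085,0],"delta_rot":[0,0,0]},
  {"gripper":1,"linear":[0.003,0.0085,0],"delta_rot":[0,0,0]},
  {"gripper":1,"linear":[0.003,0.0085,0],"delta_rot":[0,0,0]},
])

```text
clock: 5.2
position: [0.5553, -0.0307, 0.1205]
ee_rot: [0.001, 0.986, -0.167, -0.001]
contact_force: [-3.0, -4.0, -6.2]
width: 0.0248
gripper_force: 35.2
```

send_rows([
  {"gripper":1,"linear":[0.0005,0.0015,0],"delta_rot":[0,0,0]},
  {"gripper":1,"linear":[0.001,0.003,0],"delta_rot":[0,0,0]},
  {"gripper":1,"linear":[0.001,0.003,0],"delta_rot":[0,0,0]},
])

```text
clock: 5.5
position: [0.5553, -0.0305, 0.1203]
ee_rot: [0.004, 0.986, -0.166, -0.002]
contact_force: [-6.2, -11.1, -6.0]
width: 0.0254
gripper_force: 35.4
```

End stop reached: the force rises to 12 N with no further travel. Easing off, lowering the pin, then releasing.

send_rows([
  {"gripper":1,"linear":[-0.0005,-0.002,0],"delta_rot":[0,0,0]},
  {"gripper":1,"linear":[-0.0005,-0.002,-0.004],"delta_rot":[0,0,0]},
  {"gripper":1,"linear":[-0.0005,-0.002,-0.008],"delta_rot":[0,0,0]},
  {"gripper":1,"linear":[-0.0005,-0.002,-0.0115],"delta_rot":[0,0,0]},
  {"gripper":1,"linear":[-0.0005,-0.002,-0.0115],"delta_rot":[0,0,0]},
])

```text
clock: 6.0
position: [0.5554, -0.0306, 0.1098]
ee_rot: [0.002, 0.986, -0.167, -0.001]
contact_force: [-5.7, -6.4, -0.6]
width: 0.0248
gripper_force: 35.9
```

send_rows([
  {"gripper":-1,"linear":[0,0,0],"delta_rot":[0,0,0]},
  {"gripper":-1,"linear":[0,0,0],"delta_rot":[0,0,0]},
  {"gripper":-1,"linear":[0,0,0],"delta_rot":[0,0,0]},
  {"gripper":-1,"linear":[0,0,0],"delta_rot":[0,0,0]},
  {"gripper":-1,"linear":[0,0,0.03],"delta_rot":[0,0,0]},
  {"gripper":-1,"linear":[0,0,0.07],"delta_rot":[0,0,0]},
  {"gripper":-1,"linear":[-0.01,0.04,0.08],"delta_rot":[0,0,0]},
  {"gripper":-1,"linear":[-0.02,0.08,0.08],"delta_rot":[0,0,-0.065]},
])

```text
clock: 6.8
position: [0.5393, 0.0514, 0.1922]
ee_rot: [-0.001, 0.98, -0.201, 0.003]
contact_force: [0.2, 0.3, -0.7]
width: 0.0854
gripper_force: 0.0
```

send_rows([
  {"gripper":-1,"linear":[-0.013,0.045,-0.01],"delta_rot":[0,0,0]},
  {"gripper":-1,"linear":[-0.026,0.09,-0.02],"delta_rot":[0,0,0]},
  {"gripper":-1,"linear":[-0.039,0.135,-0.03],"delta_rot":[0,0,0]},
  {"gripper":-1,"linear":[-0.05,0.175,-0.04],"delta_rot":[0,0,0]},
  {"gripper":-1,"linear":[-0.0545,0.2115,-0.06],"delta_rot":[0,0,0]},
  {"gripper":-1,"linear":[-0.0545,0.2115,-0.08],"delta_rot":[0,0,0]},
  {"gripper":-1,"linear":[-0.0545,0.2115,-0.08],"delta_rot":[0,0,0]},
])

```text
clock: 7.5
position: [0.4803, 0.2632, 0.107]
ee_rot: [0.001, 0.98, -0.198, -0.002]
contact_force: [-0.8, -0.7, 0.1]
width: 0.0853
gripper_force: 0.0
```

```bash
python3 - <<'E'
from h import *
a=grab('top','t2');b=grab('side','s2')
o=[cv2.resize(a['pixels'][160:240,245:325],(400,400),interpolation=cv2.INTER_CUBIC)]
u=proj(b,[.482,.263,.06])[0].round().astype(int)-30; print(u)
o.append(cv2.resize(b['pixels'][u[1]:u[1]+60,u[0]:u[0]+60],(400,400),interpolation=cv2.INTER_CUBIC))
cv2.imwrite('pics/k2.png',np.hstack(o)); s=get_state(); print(s['position'],s['ee_rot'],s['qpos'][5])
E
```

```text
[202 125]
[0.48263822 0.26258906 0.10946958] [ 1.76410355e-04  9.80064242e-01 -1.98680718e-01 -1.48405745e-04] 2.3426185499634506
```

View pics/k2.png

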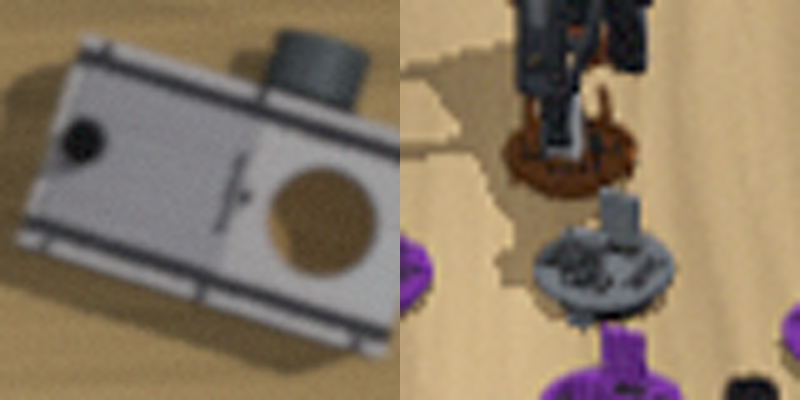

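Top: cover open, port at crop (322,222), knob over the second hole. Side: the fingers hang straight above the grey cap with both neighbours clear. Descend and pinch.

send_rows([
  {"gripper":-1,"linear":[0,0,-0.03],"delta_rot":[0,0,0]},
  {"gripper":-1,"linear":[0,0,-0.06],"delta_rot":[0,0,0]},
  {"gripper":-1,"linear":[0,0,-0.078],"delta_rot":[0,0,0]},
  {"gripper":-1,"linear":[0,0,-0.082],"delta_rot":[0,0,0]},
  {"gripper":1,"linear":[0,0,-0.082],"delta_rot":[0,0,0]},
  {"gripper":1,"linear":[0,0,-0.082],"delta_rot":[0,0,0]},
  {"gripper":1,"linear":[0,0,-0.082],"delta_rot":[0,0,0]},
  {"gripper":1,"linear":[0,0,-0.082],"delta_rot":[0,0,0]},
], newtons=25)

```text
clock: 8.4
position: [0.4845, 0.263, 0.03]
ee_rot: [-0.001, 0.98, -0.199, 0.002]
contact_force: [-1.4, -0.7, 11.7]
width: 0.0314
gripper_force: 23.3
```

send_rows([
  {"gripper":1,"linear":[0,0,0],"delta_rot":[0,0,0]},
  {"gripper":1,"linear":[0,0,0],"delta_rot":[0,0,0]},
  {"gripper":1,"linear":[0,0,0],"delta_rot":[0,0,0]},
])

```text
clock: 8.7
position: [0.4845, 0.263, 0.0301]
ee_rot: [-0.001, 0.98, -0.199, 0.002]
contact_force: [-0.5, -1.1, 10.1]
width: 0.0312
gripper_force: 24.6
```

```bash
python3 - <<'E'
from h import *
d=load('t2'); g=d['pixels'][185:225,285:330]
# fit bore: rim at z=.095
f=lambda x,y:((x+.5)/5-.5+245,(y+.5)/5-.5+160)
print('port',ray(d,*f(322,222),.095)); 
print([ray(d,*f(*p),.095)[:2].round(4) for p in((267,222),(377,222),(322,167),(322,277))])
print('knob open',ray(d,*f(83,142),.1415))
E
```

```text
port [ 0.50752067 -0.16838478  0.095     ]
[array([ 0.5084, -0.1364]), array([ 0.5066, -0.2004]), array([ 0.5397, -0.1697]), array([ 0.4756, -0.1671])]
knob open [ 0.55364879 -0.03010555  0.1415    ]
```

send_rows([
  {"gripper":1,"linear":[0,0,0.01],"delta_rot":[0,0,0]},
  {"gripper":1,"linear":[0,0,0.03],"delta_rot":[0,0,0]},
  {"gripper":1,"linear":[0,0,0.06],"delta_rot":[0,0,0]},
  {"gripper":1,"linear":[0,0,0.1],"delta_rot":[0,0,0]},
  {"gripper":1,"linear":[0,0,0.14],"delta_rot":[0,0,0]},
  {"gripper":1,"linear":[0,0,0.18],"delta_rot":[0,0,0]},
  {"gripper":1,"linear":[0,-0.04,0.19],"delta_rot":[0,0,0]},
  {"gripper":1,"linear":[0,-0.08,0.19],"delta_rot":[0,0,0]},
])

```text
clock: 9.5
position: [0.4839, 0.1828, 0.2209]
ee_rot: [-0.001, 0.98, -0.197, 0.003]
contact_force: [1.0, -0.5, -2.4]
width: 0.0303
gripper_force: 26.3
```

send_rows([
  {"gripper":1,"linear":[0,-0.04,0],"delta_rot":[0,0,0]},
  {"gripper":1,"linear":[0.005,-0.08,0],"delta_rot":[0,0,0]},
  {"gripper":1,"linear":[0.01,-0.125,0],"delta_rot":[0,0,0]},
  {"gripper":1,"linear":[0.015,-0.17,0],"delta_rot":[0,0,0]},
  {"gripper":1,"linear":[0.02,-0.215,0],"delta_rot":[0,0,0]},
  {"gripper":1,"linear":[0.025,-0.26,0],"delta_rot":[0,0,0]},
  {"gripper":1,"linear":[0.025,-0.305,0],"delta_rot":[0,0,0]},
  {"gripper":1,"linear":[0.025,-0.345,0],"delta_rot":[0,0,0]},
])

```text
clock: 10.3
position: [0.5073, -0.1645, 0.2181]
ee_rot: [0.0, 0.98, -0.199, 0.0]
contact_force: [1.3, 0.1, -1.5]
width: 0.0306
gripper_force: 26.3
```

send_rows([
  {"gripper":1,"linear":[0,-0.006,-0.03],"delta_rot":[0,0,0]},
  {"gripper":1,"linear":[0,-0.006,-0.05],"delta_rot":[0,0,0]},
  {"gripper":1,"linear":[0,-0.006,-0.05],"delta_rot":[0,0,0]},
  {"gripper":1,"linear":[0,-0.006,-0.05],"delta_rot":[0,0,0]},
])

```text
clock: 10.7
position: [0.5076, -0.1683, 0.1679]
ee_rot: [-0.0, 0.98, -0.199, 0.0]
contact_force: [0.4, -0.3, 0.4]
width: 0.0306
gripper_force: 26.3
```

```bash
python3 - <<'E'
from h import *
P=np.mean([get_state()['position']],0)
b=grab('side','s3'); s=get_state(); P=s['position'];print(P,s['ee_rot'],s['width'])
o=np.clip(proj(b,P)[0].round().astype(int)-30,0,None);print(o)
im=cv2.resize(b['pixels'][o[1]:o[1]+60,o[0]:o[0]+60],(600,600),interpolation=cv2.INTER_CUBIC)
cv2.imwrite('pics/k3.png',im)
E
```

```text
[ 0.50822762 -0.16840777  0.16861507] [ 2.57908286e-04  9.80095184e-01 -1.98525768e-01  9.39724522e-04] 0.030754540422830875
[210 174]
```

View pics/k3.png

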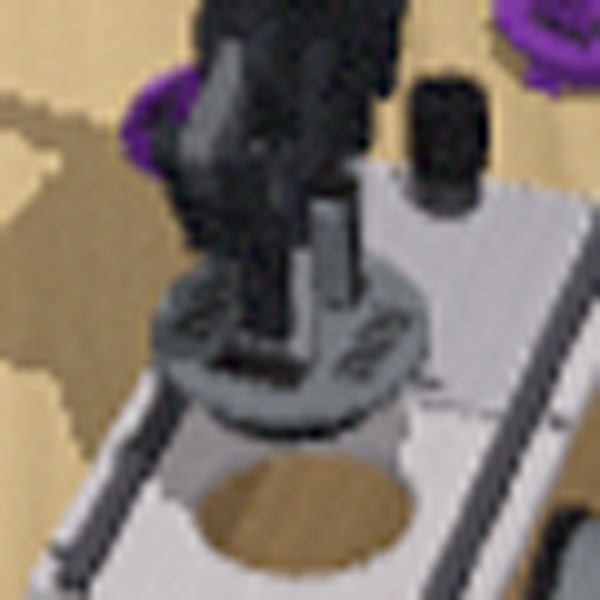

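Side view: the cap is held level, flange spanning columns 153–428 with lower edge near row 425. The open bore spans columns 195–415 and rows 450–577. Fitting both for the offset.

```bash
python3 - <<'E'
from h import *
from scipy.optimize import least_squares
b=load('s3');o=np.array([210,174]);t=np.linspace(0,2*np.pi,721)
def ext(c,r,z):
    u=(proj(b,np.c_[c[0]+r*np.cos(t),c[1]+r*np.sin(t),t*0+z])-o+.5)*10-.5
    return u[:,0].min(),u[:,0].max(),u[:,1].min(),u[:,1].max()
f=least_squares(lambda q:np.array(ext(q,.0325,.095))-[195,415,450,577],[.507,-.168]);print('bore',f.x,f.fun)
for z in(.158,.160):
    g=least_squares(lambda q:np.array(ext(q,.04,z))[[0,1,3]]-[153,428,425],[.507,-.168]);print('flange',z,g.x,g.fun, ext(g.x,.04,z))
    print('flange if at TCP', ext([.5078,-.1684],.04,z))
E
```

```text
bore [ 0.50609088 -0.1728902 ] [ -2.28737359   2.27755963 -10.02906014   9.15004926]
flange 0.158 [ 0.50431894 -0.1698397 ] [-4.39436149  4.38974118 -0.33060491] (np.float64(148.60563851194695), np.float64(432.3897411778041), np.float64(248.6020424633163), np.float64(424.6693950906653))
flange if at TCP (np.float64(161.0066543980359), np.float64(444.5154807708526), np.float64(245.1184641874978), np.float64(420.8409883858367))
flange 0.16 [ 0.50435793 -0.17226965] [-4.73454078  4.72955078 -0.35703267] (np.float64(148.26545922449566), np.float64(432.7295507778255), np.float64(248.1653608387664), np.float64(424.64296732912896))
flange if at TCP (np.float64(160.62225406268067), np.float64(444.387428772781), np.float64(239.6036009315638), np.float64(415.2121594136902))
```

The cap sits about 2 mm off the TCP, across the closing line (the pick estimate gave 2.4 mm). Correct for it and lower in stages.

send_rows([
  {"gripper":1,"linear":[0.002,-0.0008,-0.01],"delta_rot":[0,0,0]},
  {"gripper":1,"linear":[0.002,-0.0008,-0.025],"delta_rot":[0,0,0]},
  {"gripper":1,"linear":[0.002,-0.0008,-0.036],"delta_rot":[0,0,0]},
  {"gripper":1,"linear":[0.002,-0.0008,-0.042],"delta_rot":[0,0,0]},
  {"gripper":1,"linear":[0.002,-0.0008,-0.046],"delta_rot":[0,0,0]},
  {"gripper":1,"linear":[0.002,-0.0008,-0.05],"delta_rot":[0,0,0]},
  {"gripper":1,"linear":[0.002,-0.0008,-0.05],"delta_rot":[0,0,0]},
])

```text
clock: 11.45
position: [0.5095, -0.1692, 0.117]
ee_rot: [-0.0, 0.98, -0.199, -0.0]
contact_force: [0.1, -0.9, -1.8]
width: 0.0312
gripper_force: 26.3
```

No contact and the plug is in the bore. Lowering to the flange.

send_rows([
  {"gripper":1,"linear":[0,0,-0.003],"delta_rot":[0,0,0]},
  {"gripper":1,"linear":[0,0,-0.006],"delta_rot":[0,0,0]},
  {"gripper":1,"linear":[0,0,-0.008],"delta_rot":[0,0,0]},
  {"gripper":1,"linear":[0,0,-0.01],"delta_rot":[0,0,0]},
  {"gripper":1,"linear":[0,0,-0.01],"delta_rot":[0,0,0]},
])

```text
clock: 11.95
position: [0.5096, -0.1693, 0.1082]
ee_rot: [0.0, 0.98, -0.199, 0.0]
contact_force: [-1.6, 0.5, 4.8]
width: 0.0306
gripper_force: 27.5
```

Flange contact at TCP z 0.108, as predicted. A slight press, then release and retreat.

send_rows([
  {"gripper":1,"linear":[0,0,-0.0015],"delta_rot":[0,0,0]},
  {"gripper":1,"linear":[0,0,-0.0015],"delta_rot":[0,0,0]},
  {"gripper":-1,"linear":[0,0,-0.0015],"delta_rot":[0,0,0]},
  {"gripper":-1,"linear":[0,0,-0.0015],"delta_rot":[0,0,0]},
  {"gripper":-1,"linear":[0,0,-0.0015],"delta_rot":[0,0,0]},
  {"gripper":-1,"linear":[0,0,-0.0015],"delta_rot":[0,0,0]},
  {"gripper":-1,"linear":[0,0,-0.0015],"delta_rot":[0,0,0]},
])

```text
clock: 12.65
position: [0.5096, -0.1692, 0.1056]
ee_rot: [0.0, 0.98, -0.199, -0.0]
contact_force: [-0.0, -0.1, 0.2]
width: 0.0852
gripper_force: 0.0
```

send_rows([
  {"gripper":-1,"linear":[0,0,0.02],"delta_rot":[0,0,0]},
  {"gripper":-1,"linear":[0,0,0.06],"delta_rot":[0,0,0]},
  {"gripper":-1,"linear":[0,0,0.1],"delta_rot":[0,0,0]},
  {"gripper":-1,"linear":[-0.03,-0.04,0.11],"delta_rot":[0,0,0]},
  {"gripper":-1,"linear":[-0.06,-0.08,0.11],"delta_rot":[0,0,0]},
  {"gripper":-1,"linear":[-0.09,-0.12,0.11],"delta_rot":[0,0,0]},
  {"gripper":-1,"linear":[-0.12,-0.16,0.11],"delta_rot":[0,0,0]},
  {"gripper":-1,"linear":[-0.15,-0.2,0.11],"delta_rot":[0,0,0]},
])

```text
clock: 13.45
position: [0.3589, -0.3697, 0.2159]
ee_rot: [0.0, 0.98, -0.199, 0.0]
contact_force: [1.1, -0.1, 0.5]
width: 0.0857
gripper_force: 0.0
```

```bash
python3 - <<'E'
from h import *
a=grab('top','t4');b=grab('side','s4')
o=[]
for d in(a,b):
    u=proj(d,[.515,-.14,.1])[0].round().astype(int)-35; o.append(cv2.resize(d['pixels'][u[1]:u[1]+70,u[0]:u[0]+70],(400,400),interpolation=cv2.INTER_CUBIC))
cv2.imwrite('pics/k4.png',np.hstack(o)); s=get_state(); print(s['position'],s['clock'])
E
```

```text
[ 0.35671509 -0.37351314  0.21574513] 13.55
```

View pics/k4.png

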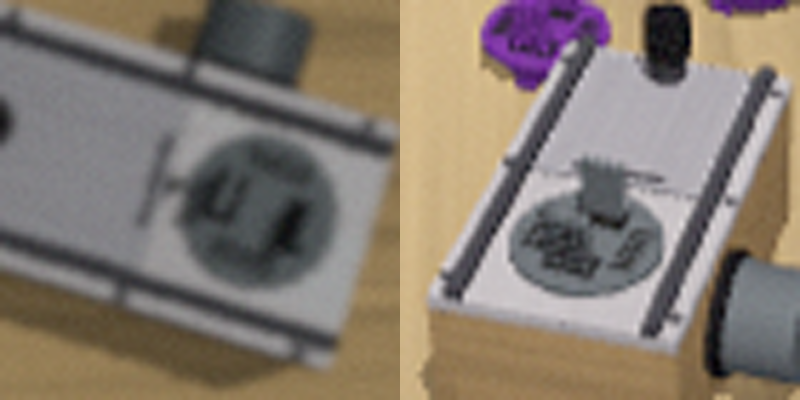

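Both views show the flange flat on the plate inside the rails. The tab spacing is 14.2 px against 13.8 px expected for free tabs, so they have sprung out. One numeric check of the knob height, then hand in.

```bash
python3 - <<'E'
from h import *
b=load('s4'); t=np.linspace(0,6.28,60)
for z in(.1415,.1495):
    u=proj(b,np.c_[.5548+.013*np.cos(t),-.0303+.013*np.sin(t),t*0+z]); print(z,u.min(0),u.max(0))
x,y=u.mean(0).astype(int); print(b['pixels'][y-8:y+14,x].mean(1).round(), y-8)
E
```

```text
0.1415 [250.28202548 180.12285105] [258.70670491 184.99425507]
0.1495 [250.22273814 178.00566021] [258.67533056 182.86221463]
[169. 171. 171. 172. 170. 173. 171. 171. 158.  94.  24.  38.  25.  20.
  26.  29.  29.  18.  13.  29.  43.  55.] 172
```

```bash
python3 -c "from rig import sign_off; print(sign_off())"
```

```text
the job is handed in; nothing more can be done
None
```

I handed the job in at about 13.6 s: the cover is locked open with the plunger down, the grey cap's flange lies flat in the port with its tabs sprung out, and I left the bystanders alone.

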